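# Tilt the staining tray to its height mark with the wedge

## Task

Tilt the staining tray for draining: slide the large wooden wedge, thin end first and flat on the bench, under the steel bar at the tray's free edge until the bar has risen level with the pointer on the post beside it. Leave the wedge there holding the tray up, and leave the small wedge lying where it is.

Things in the scene. Friction and masses are not known exactly. Their poses are not given: they have to be found in the camera images.
- wedge_grip (a point): Large wooden wedge, 184 mm long, 36 mm wide, loose, flat on the bench, 0.17 kg. Thick end: level-topped heel 54 mm long, 48 high; a plane ramp 130 mm long falls to a thin end 4 mm high. Point: the heel's centre, 24 mm above the bench; x to the thin end (157 mm ahead; heel's back 27 mm behind), z up. Grip the heel across its 36 mm width (y). Friction holds the wedge where it is left under the bar.
- tray_bar (a point): Middle of the round steel bar (10 x 226 mm) on the free edge of a white enamel tray (240 x 180 mm, rim 27 mm above bar centre, 0.6 kg). The tray is hinged 240 mm from the bar on a fixed stand; at the start level, bar centre 19 mm above the bench. It lifts freely, falls back by weight. x: to the hinge, the way the wedge goes in; y along the bar. Bench clear 90 mm either side of the middle.
- mark (a point): Height mark: the small black pointer on a collar on the steel post (8 mm thick, 100 mm high) beside one end of the bar, 135 mm from the bar's middle along the bar's -y. The bar's centre must come to this point's height. Fixed; 12 to 26 mm higher than the bar's centre at the start. z up.
- small_wedge_mid (a point): Centre of the small wooden wedge, 100 mm long, 30 wide, 16 high at its thick end, loose on the bench: a bystander, too low for this work. x to its thin end. The two wedges lie side by side, either one nearer the robot.

How it is judged:
By the outcome, as a careful person would: the job done as asked, in the order asked, and still so for the second after the job is handed in, with the robot touching nothing.
It also fails if it takes over 42 s, if anything falls off the work surface, if the arm or the gripper's body presses on something with over 40 N, if the wrist force passes 120 N, or if a joint passes its speed limit or range.

## Robot

A 6-joint arm with a two-finger parallel gripper is mounted at the origin on the work surface. World frame = base frame: x ahead of the robot, y to its left, z up, the work surface at z = 0. Lengths are in m, angles in rad, forces in N, time in s.
With the tool pointing down it reaches from about 0.3 to 0.775 m from the base axis. Payload 14.6 kg.
Tool frame: the origin (TCP) lies at the centre of the arm's flange, where the gripper is bolted on; the fingertips stand 199 mm ahead of it and the grasp point (between the pads) lies 180 mm ahead of it; z points along the fingers, y is the line along which they close (so a half turn about z gives the same grasp; the last joint's range is limited). The gripper opens to 94 mm and grips with 3 to 60 N. Pads are 16 mm wide; open, the fingers measure 119 mm over their backs; the gripper's body (75 mm by 177 mm) begins 78 mm behind the grasp point.
Start: joints at [-1.241, 0.3, 1.521, -0, 1.321, -0.067], TCP at [0.213, -0.507, 0.405] pointing down, gripper open.
Joint ranges: [-3.03, 3.03], [-0.79, 2.21], [0.23, 2.52], [-1.04, 4.18], [0, 3.07], [-2.55, 2.55]. Speed limits (rad/s): [2.22, 2.22, 2.57, 3.14, 3.14, 3.14].

## Interface

Orientations are given as [roll, pitch, yaw] about the fixed x, y, z axes, in that order (R = Rz(yaw) Ry(pitch) Rx(roll)).
In Python, from station import ctrl gives the robot as it stands. The module is installed in compiled form; this text tells all that it offers.
- The arm moves only by the tool servo_tool, never from a script. Its argument "motion" is a list of rows, each a list of 5 numbers: the closure, from 0 (fully open) to 1 (shut), then the shift along the world's x, y, z in cm, then the turn about the world's z in degrees. A call has 1 to 20 rows; each row is the pose to reach, as a shift and turn from the pose commanded when the call began; what a row does not reach only later rows make up. A row lasts 1/8 s, in which the tool goes at most 62.5 mm and 10.7 degrees, less where a joint would pass 70% of its speed; a pose out of reach is approached as far as the arm can. A call with a gripper value outside its range is refused whole. The fingers move at their own pace and stop on an object; "squeeze" is the grip in N (left out, the last holds). Time passes only in rows, so rows that repeat a pose let the fingers close. It gives the time, the measured TCP pose, the force, the opening and the grip force at its end, in the units of the state.
- ctrl.get_obs(): the state, without advancing time (a new reading comes with each control period).
- ctrl.camera(name): name is "side" or "top" or "wrist"; returns a dict with "image" (420x560x3 uint8, red, green, blue), "fx", "fy", "cx", "cy" (pixels), "dist" ([k1, k2, p1, p2, k3] as OpenCV has them; the pictures are not rectified), "camera_from_world" (4x4, takes a point from world to camera coordinates); the wrist camera has in their place "hand_eye" (4x4, takes a point from camera to tool coordinates, whose origin is the TCP and whose axes are the flange's). Camera axes: x right, y up, looking along -z (the intrinsics and any distortion apply to the point x, -y, -z); pixel columns grow to the right and rows downward; lengths in m; the calibration is good to about 2 mm. A picture is of the moment at which its call begins: read the wrist's pose just before it. There is no depth.
- ctrl.hand_in(): hands the job in; it is judged then, once.
The state is a dict: "time_s": time; "qpos": joint angles; "joint_vel": joint speeds; "tau": joint torques, N m; "ee_pos": TCP position; "eef_rot": TCP orientation; "force": force on the tool from outside, world axes, zero at the start; "moment": the same for the moment, N m; "grip_width": finger opening in m; "grip_force": force on a finger pad.
Only numpy, scipy, OpenCV 4.12 (cv2) and the standard library are available. Lean on these libraries where they do the work, as an engineer would, in place of code of your own. Each camera call takes 0.05 s, during which the arm holds its last target. There are 200 camera calls.

## Working session

There is one attempt and no reset: what is moved stays moved. The work goes in short steps, Python scripts to look and compute and a tool call to move; the robot and the scene stay as the last step left them, time stands still between calls to the robot, and variables do not carry over. Pictures are saved under pics/ and viewed, at most 10 in all, crops included, and the job is handed in when it is done.

Besides the shell and the picture viewer there is one more tool, called as name(argument=value, ...) on one line, values as JSON. servo_tool: Moves the arm, as the interface text tells. Its arguments: {"type":"object","properties":{"motion":{"type":"array","items":{"type":"array","items":{"type":"number"}}},"squeeze":{"type":"number"}},"required":["motion"]}

```bash
mkdir -p pics
cat > h.py <<'E'
import numpy as np, cv2
from station import ctrl
from scipy.spatial.transform import Rotation as R
def cam(name):
    o=ctrl.get_obs(); c=ctrl.camera(name)
    K=np.array([[c['fx'],0,c['cx']],[0,c['fy'],c['cy']],[0,0,1]]); D=np.array(c['dist'],float)
    if name=='wrist':
        T=np.eye(4); T[:3,:3]=R.from_euler('xyz',o['eef_rot']).as_matrix(); T[:3,3]=o['ee_pos']
        W=T@np.array(c['hand_eye'])
    else: W=np.linalg.inv(np.array(c['camera_from_world']))
    return dict(img=c['image'],K=K,D=D,W=W)
def save(c,f): cv2.imwrite('pics/'+f,c['img'][:,:,::-1])
def rays(c,px):
    u=cv2.undistortPoints(np.array(px,float).reshape(-1,1,2),c['K'],c['D']).reshape(-1,2)
    d=np.c_[u[:,0],-u[:,1],-np.ones(len(u))]@c['W'][:3,:3].T
    return c['W'][:3,3],d
def onz(c,px,z):
    o,d=rays(c,px); z=np.broadcast_to(z,len(d)); return o+d*((z-o[2])/d[:,2])[:,None]
def proj(c,P):
    M=np.linalg.inv(c['W']); q=np.array(P,float).reshape(-1,3)@M[:3,:3].T+M[:3,3]
    q=q*[1,-1,-1]; return cv2.projectPoints(q,np.zeros(3),np.zeros(3),c['K'],c['D'])[0].reshape(-1,2)
E
python3 - <<'E'
from h import *
o=ctrl.get_obs(); print(o['ee_pos'],o['eef_rot'],o['time_s'])
for n in('top','side'):
    c=cam(n); save(c,n+'0.png'); print(n,c['W'][:3,3].round(3),c['K'][0,0],c['D'])
E
```

```text
[ 0.21253459 -0.50725242  0.40407441] [-3.14042494e+00 -3.00179334e-05  3.96764708e-01] 0.0
top [ 0.431 -0.081  0.904] 429.3550592839697 [-0.03077771  0.          0.          0.          0.        ]
side [0.377 0.446 0.503] 389.6562950387782 [-0.07640573  0.          0.          0.          0.        ]
```

View pics/top0.png

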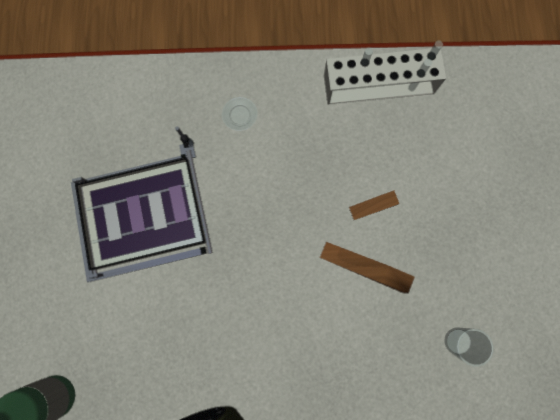

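View pics/side0.png

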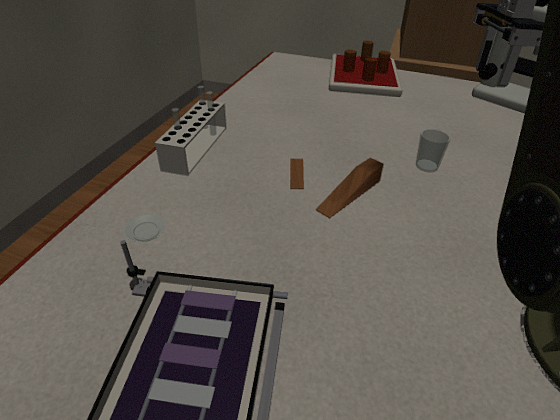

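The top view shows the large wedge with its thin end near (323,250) and heel near (410,283). The small wedge is at (375,205), the tray's bar edge runs from about (190,150) to (209,253), and the post is near (183,135). The side view shows the post at (130,265) with its pointer near (140,270), and the bar end at (285,295).

```bash
cat > m.py <<'E'
from h import *
t=cam('top'); s=cam('side')
hsv=cv2.cvtColor(t['img'],cv2.COLOR_RGB2HSV)
m=((hsv[...,1]>100)&(hsv[...,0]<20)).astype(np.uint8); m[:70]=0
cs=[c for c in cv2.findContours(m,0,1)[0] if cv2.contourArea(c)>200]
for c in cs:
    a=cv2.approxPolyDP(c,3,True).reshape(-1,2); print(cv2.contourArea(c),a.tolist())
a=cv2.resize(t['img'][110:290,60:230],None,fx=3.3,fy=3.3,interpolation=2)[:,:,::-1]
cv2.imwrite('pics/c1.png',a)
b=cv2.resize(s['img'][230:320,100:300],None,fx=4,fy=4,interpolation=2)[:,:,::-1]
cv2.imwrite('pics/c2.png',b)
E
python3 m.py
```

```text
1564.5 [[326, 243], [321, 257], [399, 290], [408, 290], [412, 276]]
595.0 [[394, 192], [350, 207], [353, 217], [398, 203]]
```

View pics/c1.png

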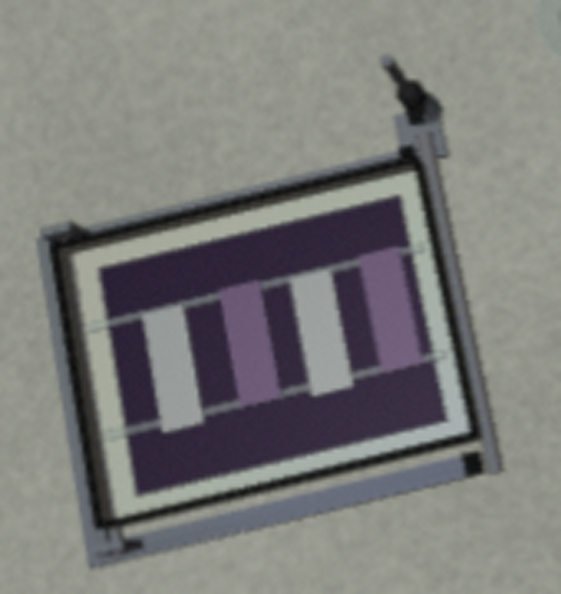

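View pics/c2.png

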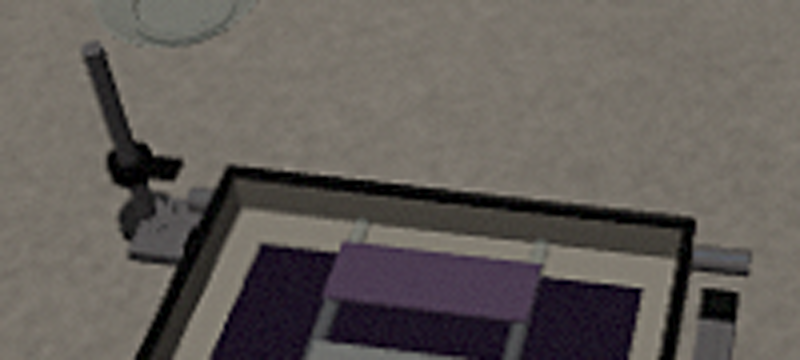

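The crops show the bar axis from about (191.5,160) to (209.1,251.8) in the top view. In the side view the pointer tip is at about (144.5,272) and the collar at (131,271).

```bash
cat > m2.py <<'E'
from h import *
t=cam('top'); s=cam('side')
b=onz(t,[[209.1,251.8],[191.5,160]],0.019); near=b[0]
by=b[0]-b[1]; by/=np.linalg.norm(by); bx=np.array([by[1],-by[0],0]); 
mid=near-by*.113; print('bar near',near.round(4),'mid',mid.round(4),'bx',bx.round(3),np.degrees(np.arctan2(bx[1],bx[0])))
print('side bar near end',onz(s,[[287,295.5]],.019).round(4), 'far proj top/side',proj(t,mid-by*.113).round(1),proj(s,mid-by*.113).round(1))
mk=mid-by*.135
for z in(.025,.031,.038,.045): print(z,'mark side',proj(s,mk+[0,0,z-.019]).round(1),'top',proj(t,mk+[0,0,z-.019]).round(1))
tip=onz(t,[[326,243],[321,257]],.004); bk=onz(t,[[399,290],[408,290],[412,276]],[.0,0,.048])
print('thin',tip.round(4),np.linalg.norm(tip[0]-tip[1]),'heel',bk.round(4))
tm=tip.mean(0)
# side edge line (tip0 -> top heel right corner): direction
w=tip[0]-bk[2]; print('edge len',np.linalg.norm(w[:2]),'yaw',np.degrees(np.arctan2(w[1],w[0])))
d=w*[1,1,0]/np.linalg.norm(w[:2]); n=tip[1]-tip[0]; n=n-d*(n@d); n[2]=0; n/=np.linalg.norm(n)
cen=(tip[0]*[1,1,0]-d*.157+n*.018); print('grip',cen.round(4)); 
print('check corner',proj(t,[cen+d*.157-n*.018+[0,0,.004],cen+d*.157+n*.018+[0,0,.004],cen-d*.027-n*.018+[0,0,.048],cen-d*.027+n*.018+[0,0,.048]]).round(1).tolist())
print('side tip obs',proj(s,[cen+d*.157-n*.018,cen+d*.157+n*.018]).round(1).tolist())
E
python3 m2.py
```

```text
bar near [0.4886 0.0814 0.019 ] mid [0.5993 0.104  0.019 ] bx [-0.201  0.98   0.   ] 101.56824204949815
side bar near end [[0.4863 0.081  0.019 ]] far proj top/side [[189.4 148.9]] [[147. 277.]]
0.025 mark side [[133.4 272.7]] top [[186.9 138.5]]
0.031 mark side [[132.6 270.2]] top [[186.3 137.6]]
0.038 mark side [[131.6 267.3]] top [[185.5 136.5]]
0.045 mark side [[130.6 264.3]] top [[184.7 135.4]]
thin [[ 0.5037 -0.1611  0.004 ]
 [ 0.4748 -0.1497  0.004 ]] 0.031091792767931427 heel [[ 0.4043 -0.3086  0.    ]
 [ 0.404  -0.3272  0.    ]
 [ 0.4322 -0.3237  0.048 ]]
edge len 0.1776160262384638 yaw 66.26386946871719
grip [ 0.424  -0.2976  0.    ]
check corner [[326.0, 243.0], [319.6, 259.0], [415.1, 277.3], [408.7, 294.5]]
side tip obs [[317.1, 209.7], [331.1, 217.7]]
```

servo_tool(motion=[[0,4,4,-1,9],[0,8,8,-2,18],[0,12,12,-3,27],[0,16,16,-4,35],[0,21,21,-6,43.5],[0,21,21,-6,43.5],[0,21,21,-6,43.5],[0,21,21,-6,43.5],[0,21,21,-6,43.5]])

```text
time_s: 1.42
ee_pos: [0.4219, -0.2982, 0.345]
eef_rot: [3.141, 0.0, 1.154]
force: [0.1, -0.1, 0.5]
grip_width: 0.0944
grip_force: 0.0
```

Run:
```python
from h import *
o=ctrl.get_obs(); print(o['time_s'],o['ee_pos'],np.degrees(o['eef_rot']))
c=cam('wrist'); save(c,'w1.png'); print(c['W'].round(3))
hsv=cv2.cvtColor(c['img'],cv2.COLOR_RGB2HSV)
m=((hsv[...,1]>100)&(hsv[...,0]<20)).astype(np.uint8)
for k in cv2.findContours(m,0,1)[0]:
    if cv2.contourArea(k)>300:
        a=cv2.approxPolyDP(k,4,True).reshape(-1,2); print(a.tolist()); print(onz(c,a,0.).round(4).tolist())
        print(onz(c,a,0.048).round(4).tolist())
```

```text
1.425 [ 0.42185585 -0.29818299  0.34498609] [1.79970580e+02 1.34358535e-02 6.61160574e+01]
[[ 0.914  0.392  0.106  0.452]
 [-0.406  0.882  0.238 -0.23 ]
 [ 0.    -0.261  0.965  0.326]
 [ 0.     0.     0.     1.   ]]
[[488, 321], [478, 336], [497, 337], [509, 349], [511, 363], [506, 378], [487, 376], [485, 381], [501, 394], [516, 395], [525, 374], [520, 345], [505, 325]]
[[0.5649, -0.5049, 0.0], [0.5507, -0.5179, 0.0], [0.5681, -0.5266, 0.0], [0.5755, -0.5453, 0.0], [0.5729, -0.5627, 0.0], [0.5632, -0.5788, 0.0], [0.5455, -0.5687, 0.0], [0.5418, -0.574, 0.0], [0.5528, -0.5965, 0.0], [0.5671, -0.6039, 0.0], [0.5827, -0.5815, 0.0], [0.5871, -0.545, 0.0], [0.5793, -0.5161, 0.0]]
[[0.5483, -0.4643, 0.048], [0.5362, -0.4754, 0.048], [0.5511, -0.4829, 0.048], [0.5574, -0.4988, 0.048], [0.5551, -0.5136, 0.048], [0.5468, -0.5274, 0.048], [0.5318, -0.5187, 0.048], [0.5286, -0.5232, 0.048], [0.538, -0.5425, 0.048], [0.5501, -0.5487, 0.048], [0.5634, -0.5297, 0.048], [0.5672, -0.4985, 0.048], [0.5606, -0.4739, 0.048]]
[[75, 322], [57, 320], [39, 346], [35, 361], [41, 364], [34, 367], [40, 369], 
[... 744 characters left out ...]
1813, -0.3689, 0.048], [0.1842, -0.3643, 0.048], [0.1673, -0.3564, 0.048], [0.1729, -0.3427, 0.048], [0.1915, -0.3264, 0.048], [0.2134, -0.332, 0.048]]
[[411, 29], [383, 57], [447, 140], [460, 145], [489, 121]]
[[0.5798, -0.212, 0.0], [0.5517, -0.2227, 0.0], [0.5811, -0.3114, 0.0], [0.5903, -0.3205, 0.0], [0.6191, -0.3106, 0.0]]
[[0.561, -0.2146, 0.048], [0.5371, -0.2237, 0.048], [0.5621, -0.2994, 0.048], [0.57, -0.3071, 0.048], [0.5945, -0.2987, 0.048]]
[[262, 5], [261, 238], [303, 238], [306, 5]]
[[0.4743, -0.1453, 0.0], [0.389, -0.3284, 0.0], [0.4265, -0.345, 0.0], [0.5072, -0.16, 0.0]]
[[0.4711, -0.1578, 0.048], [0.3983, -0.3138, 0.048], [0.4302, -0.328, 0.048], [0.4991, -0.1702, 0.048]]
```

View pics/w1.png

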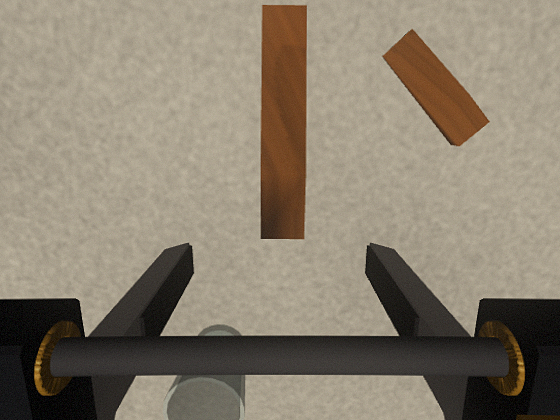

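The wrist view shows the large wedge upright in the picture, columns 262 to 305, with its heel back at row 238. That matches 35 mm width and 184 mm length. The small wedge is to the right.

servo_tool(motion=[[0,0.35,0.2,-4,-0.6],[0,0.35,0.2,-8,-0.6],[0,0.35,0.2,-12,-0.6],[0,0.35,0.2,-13.6,-0.6],[0,0.35,0.2,-13.6,-0.6],[0,0.35,0.2,-13.6,-0.6],[0.7,0.35,0.2,-13.6,-0.6],[0.7,0.35,0.2,-13.6,-0.6],[0.7,0.35,0.2,-13.6,-0.6],[0.7,0.35,0.2,-13.6,-0.6],[0.7,0.35,0.2,-13.6,-0.6],[0.7,0.35,0.2,-13.6,-0.6]], squeeze=40)

```text
time_s: 2.98
ee_pos: [0.426, -0.2952, 0.2086]
eef_rot: [-3.141, -0.0, 1.146]
force: [-0.2, 0.2, 0.3]
grip_width: 0.0372
grip_force: 0.0
```

servo_tool(motion=[[0.7,0,0,0,0],[0.7,0,0,0,0],[0.7,0,0,0,0],[0.7,0.5,2,0,3],[0.7,1,4,0,6],[0.7,1.5,6.5,0,10],[0.7,2,9,0,14],[0.7,2.5,11.5,0,18],[0.7,3,14,0,22],[0.7,4,17,0,27],[0.7,6,18,0,31],[0.7,9,18.5,0,34],[0.7,12,19.4,0,36],[0.7,15,19.4,0,36],[0.7,18,19.4,0,36],[0.7,20.5,19.4,0,36],[0.7,21.5,19.4,0,36],[0.7,21.5,19.4,0,36],[0.7,21.5,19.4,0,36],[0.7,21.5,19.4,0,36]])

```text
time_s: 5.48
ee_pos: [0.6406, -0.1011, 0.2087]
eef_rot: [-3.141, -0.0, 1.774]
force: [-0.7, 2.4, 1.3]
grip_width: 0.0361
grip_force: 40.0
```

Run:
```python
from h import *
o=ctrl.get_obs(); print(o['time_s'],o['ee_pos'],np.degrees(o['eef_rot']),o['force'])
c=cam('wrist'); save(c,'w2.png'); s=cam('side')
a=cv2.resize(s['img'][200:320,100:300],None,fx=2.8,fy=2.8,interpolation=2)
cv2.imwrite('pics/w2.png',np.vstack([c['img'][:260,:],a[:336]])[:,:,::-1])
p=o['ee_pos']; bx=np.array([-.201,.98,0]);mid=np.array([.5993,.104,.019]);by=np.array([-.98,-.201,0])
print(proj(c,[mid,mid+by*.113,mid-by*.113,mid-by*.135+[0,0,.018]]).round(1).tolist())
```

```text
5.475 [ 0.640615   -0.1010506   0.20866732] [-1.79978837e+02 -1.81538032e-02  1.01649494e+02] [-0.6654777   2.41525607  1.3356997 ]
[[283.2, -289.1], [-48.7, -299.9], [616.1, -301.0], [758.8, -383.8]]
```

View pics/w2.png

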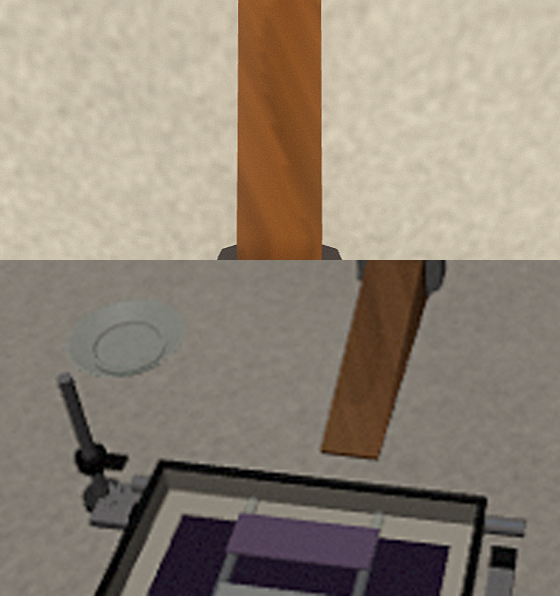

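The side crop shows the wedge gripped and aligned, with its thin end clear of the bar. The pointer sticks out from the post's collar toward the bar.

Run:
```python
from h import *
s=cam('side');t=cam('top')
mid=np.array([.5993,.104,.019]);by=np.array([-.98,-.201,0]);bx=np.array([-.201,.98,0])
o,d=rays(s,[[132,271.2],[145,271.8],[139,271.8],[149,280],[287,295.3],[123.3,242.5],[135,284]])
for k in d:
  for off in (0,-.008):
    l=((mid+bx*off-o)@bx)/(k@bx); P=o+k*l; print(off,'y',round((P-mid)@by,4),'z',P[2].round(4))
print('post top from top',[( (onz(t,[[177.6,128.8]],.1)[0]-mid)@v).round(4) for v in(bx,by)])
print('collar from top',[( (onz(t,[[184.2,138.5]],.033)[0]-mid)@v).round(4) for v in(bx,by)])
# pointer dark pixels
g=s['img'].max(2); print(g[264:280,124:152])
```

```text
0 y -0.1367 z 0.0284
-0.008 y -0.1428 z 0.0183
0 y -0.1137 z 0.0313
-0.008 y -0.1193 z 0.0214
0 y -0.1245 z 0.0293
-0.008 y -0.1302 z 0.0193
0 y -0.111 z 0.0119
-0.008 y -0.1165 z 0.0015
0 y 0.1153 z 0.0192
-0.008 y 0.1146 z 0.009
0 y -0.1353 z 0.0929
-0.008 y -0.1413 z 0.0843
0 y -0.1392 z -0.0039
-0.008 y -0.1453 z -0.0146
post top from top [np.float64(0.0019), np.float64(-0.1301)]
collar from top [np.float64(0.0044), np.float64(-0.1332)]
[[124 127 136  97  49  42  46  39  24 121 127 126 134 129 127 129 129 129
  131 131 130 125 126 132 132 130 126 128]
 [127 127 133 126  71  40  44  45  30  37  93  87 122 140 136 131 130 129
  131 133 129 125 128 127 131 129 134 132]
 [130 133 134 136  91  48  41  45  42  20   2   4  20 133 140 133 132 132
  131 127 125 131 131 129 134 131 131 127]
 [133 135 132 103  65  53  43  48  44  37  21   2   0  59 148 141 134 135
  132 128 131 133 135 131 132 130 125 125]
 [133 137 113  48   0  38  48  46  44  41  15   9   8   0 134 126 126 127
  123 130 129 127 131 131 130 129 129 128]
 [130 134  98   5   2  40  46  49  45  43  23  23  13   1  27  24  27 
[... 517 characters left out ...]
131 136 141 106  25   0  12   7  14  14   0   0   2  45  47  50  15  10
    0  22 113 133 132 131 129 130 131 127]
 [130 129 133 113  58   1   0   0   7   0   2   0   9 120 117 118 106 106
   97 102 142 135 135 134 134 130 129 130]
 [127 127 124 123 117  98  50  15  12  15  27  34  26 125 149 145 147 144
  143 137 137 134 135 129 120 119 118 122]
 [124 122 124 124 133 131 120 122  74  31  44  46  27  73 118 116 121 128
  135 134 131 133 130 110  88  94  91  94]
 [124 124 125 126 130 134 136 143 108  52  43  45  33  44  52  53  62  86
  111 129 128 133 132  98  96  98  96  99]
 [131 129 129 133 131 132 134 130  98  54  45  42  39  26  43  72  39  47
   83 113 110 117 116  94  94  96  98 102]]
```

servo_tool(motion=[[0.7,0.2,0,0,1],[0.7,0,1,0,1.2],[0.7,-0.3,2.5,0,1.2],[0.7,-0.65,4,0,1.2],[0.7,-1.0,5.5,0,1.2],[0.7,-1.2,6.5,0,1.2],[0.7,-1.4,7.5,0,1.2],[0.7,-1.65,8.5,0,1.2],[0.7,-1.87,9.5,0,1.2],[0.7,-2.1,10.5,0,1.2],[0.7,-2.3,11.5,0,1.2],[0.7,-2.5,12.2,0,1.2],[0.7,-2.5,12.2,0,1.2],[0.7,-2.5,12.2,0,1.2]])

```text
time_s: 7.42
ee_pos: [0.616, 0.0212, 0.2087]
eef_rot: [-3.141, -0.001, 1.795]
force: [-1.6, 3.6, 1.4]
grip_width: 0.0355
grip_force: 40.0
```

Run:
```python
from h import *
o=ctrl.get_obs(); print(o['time_s'],o['ee_pos'],np.degrees(o['eef_rot']),o['force'],o['grip_width'])
c=cam('wrist'); s=cam('side')
a=cv2.resize(s['img'][235:305,110:180],None,fx=5,fy=5,interpolation=2); b=cv2.resize(s['img'][150:320,100:310],None,fx=2,fy=2,interpolation=2)
A=np.zeros((350,770,3),np.uint8); A[:,:350]=a; A[:340,350:770]=b
w=cv2.resize(c['img'],(330,248)); B=np.zeros((248,770,3),np.uint8); B[:,:330]=w
cv2.imwrite('pics/w3.png',np.vstack([A,B])[:,:,::-1])
print(s['img'].max(2)[264:286,136:156])
```

```text
7.425 [0.61597235 0.02116822 0.2086524 ] [-1.79993032e+02 -3.93607029e-02  1.02838885e+02] [-1.62813692  3.62608679  1.42939782] 0.03552803115665455
[[142 141 137 140 139 141 142 141 139 138 137 142 141 142 140 138 141 140
  143 144]
 [133 148 145 143 140 142 142 142 141 138 138 140 142 142 143 143 138 142
  145 146]
 [ 21 147 151 144 144 142 142 139 139 138 141 142 141 142 140 140 139 144
  111  51]
 [  4  66 161 152 149 145 141 140 141 144 144 141 142 142 137 134 142 121
   35   0]
 [  8   0 149 142 134 136 131 141 138 142 143 140 142 141 139 141 148 116
   18  10]
 [ 16   0  32  34  32  70  73 106  96 111 149 143 143 143 142 148 139  83
    0   0]
 [ 12   0   3   0   4  10   3   0   0  62 141 135 132 135 140 145 114  18
    0  15]
 [ 15   2  21  11  23  11  18  10   7  48  97  98 101 106 109 112  60   7
   10  35]
 [ 14  21  11  17  23  19   0   5  34 101 113 106 103 106 108  84  14  14
   16  48]
 [  7   4   3   8   2   4   3  12  61 118 108 104 108 111 104  62   1   3
   30  51]
 [  0  57  47  57  14  18   0  28 123  98 100  99 104 108  89  19   0   6
   43  63]
 [ 14 136 129 12
[... 219 characters left out ...]
  18  45
   64  58]
 [ 38  49  63  59  72  87 123 142 139 145 150 160 156  23  13   5  28  56
   57  58]
 [ 45  34  48  76  41  51  96 122 123 125 131 144 131   0   9  18  41  59
   61  54]
 [ 42  35  51 103  91  57 107  90 101  97 103 109  42  11   9  30  58  62
   56  51]
 [ 49  41  44 110 109  85 108  77  97 105 107  84   5  14  16  45  62  56
   55  54]
 [ 47  46  27  93 106 109 109  70  90 107 109  40   5  11  22  56  60  58
   51  79]
 [ 51  38  45 101 107 105 107  89  99 110 101  16  11   5  33  66  59  55
   46 104]
 [ 40  61  90  97 104 106 104 105 109 109  62   4   1  15  54  62  58  52
   62 127]
 [ 97  86 102  99 103 107 102 104 107  97  14   7   9  28  65  60  56  49
   83 143]]
```

View pics/w3.png

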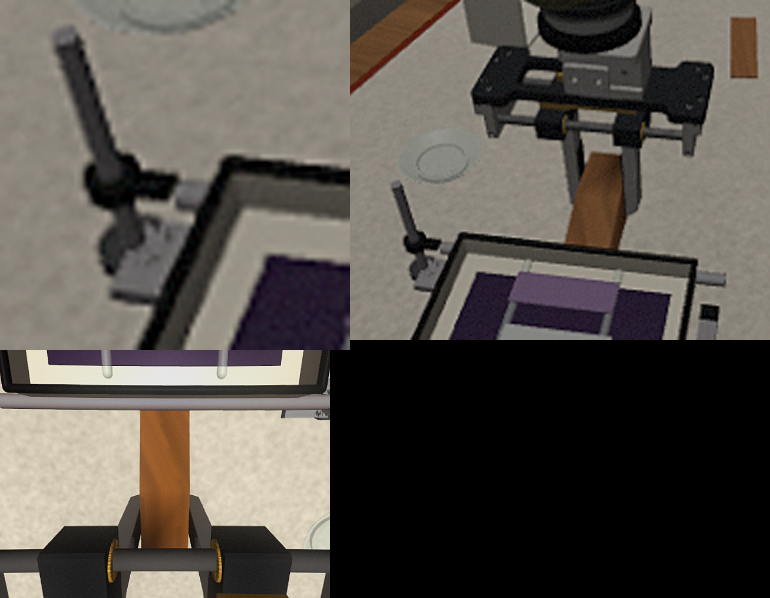

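The side view shows the bar's far end at rows 271–276.5 (columns 145–150). The pointer is at rows 270–274, so the bar is about 2–3 mm too low. The wrist view shows the wedge square under the bar.

servo_tool(motion=[[0.7,-0.06,0.25,0,0],[0.7,-0.11,0.5,0,0],[0.7,-0.11,0.5,0,0],[0.7,-0.11,0.5,0,0],[0.2,-0.11,0.5,0,0],[0.2,-0.11,0.5,0,0],[0.2,-0.11,0.5,0,0],[0.2,-0.11,0.5,0,0],[0.2,-0.11,0.5,3,0],[0.2,-0.11,0.5,7,0],[0.2,-0.11,0.5,11,0],[0.2,2,1,13,0],[0.2,5,2,13,0],[0.2,5,2,13,0],[0.2,5,2,13,0]])

```text
time_s: 9.4
ee_pos: [0.6656, 0.0406, 0.3381]
eef_rot: [-3.14, -0.0, 1.795]
force: [-0.4, -0.3, 0.3]
grip_width: 0.0752
grip_force: 0.0
```

Run:
```python
from h import *
import pickle
o=ctrl.get_obs(); print(o['time_s'],o['ee_pos'],np.degrees(o['eef_rot']),o['force'],o['grip_width'])
c=cam('wrist'); print(c['K'][0,0],c['D'])
pickle.dump(c,open('v1.pkl','wb')); save(c,'w4.png')
s=cam('side'); print(s['img'].max(2)[268:280,138:152])
```

```text
9.4 [0.66560776 0.04062489 0.33808697] [-1.79933517e+02 -1.16041317e-02  1.02839618e+02] [-0.35927766 -0.31811202  0.28970724] 0.0752426554756157
353.49225668392836 [0.03165203 0.         0.         0.         0.        ]
[[129 124 121 121 119 125 127 128 130 125 129 126 123 128]
 [ 26  20  27  59  64  88  89 100 128 123 124 128 129 131]
 [  4   9   0   0   5   2   0  46 111  97 101 125 127 116]
 [ 16  17  15  19  13   0  11  57  95  93  83  90  97  68]
 [  7  14   8  20   6  12  34  91  98  96  94  96  86  50]
 [  7   0   0  10   0   0  54  97  92  92  93  98  78  16]
 [ 48  44  11   7   0  15  92  82  81  79  85  80  51   6]
 [112 111 101 103  96 101 127  45  55  56  68  63  13   0]
 [147 145 140 139 139 135 133  83  74  72  59  38   0   8]
 [113 112 119 127 131 128 132 131 120 124 106   0   9  11]
 [ 53  51  61  81 108 125 125 129 133 138 127   1   7  18]
 [ 39  71  36  44  83 109 105 114 117 123  79   0   3  26]]
```

View pics/w4.png

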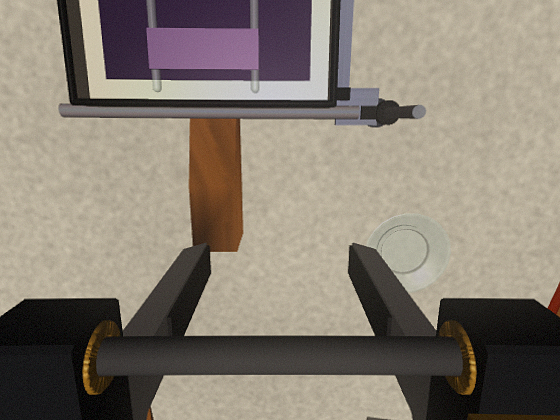

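The view from above shows the bar from (60,110) to (360,113), the pointer at (360–373,113), the collar at (387,113) and the post top at (418,112), all in one line. The side image puts the bar about 0.7 mm low. Next I'll take an oblique close look, sideways across the bar's end.

servo_tool(motion=[[0.2,1,-1,0,-10],[0.2,2,-2,0,-20],[0.2,3,-3,0,-30],[0.2,4,-4,0,-40],[0.2,5,-5,0,-50],[0.2,5,-5.2,0,-60],[0.2,5,-5.2,0,-70],[0.2,5,-5.2,-2,-80],[0.2,5,-5.2,-4,-90],[0.2,5,-5.2,-7,-90],[0.2,5,-5.2,-7,-90],[0.2,5,-5.2,-7,-90],[0.2,5,-5.2,-7,-90]])

```text
time_s: 11.12
ee_pos: [0.7162, -0.0113, 0.2704]
eef_rot: [3.141, -0.002, 0.224]
force: [0.4, -0.4, 0.2]
grip_width: 0.0751
grip_force: 0.0
```

Run:
```python
from h import *
import pickle
o=ctrl.get_obs(); print(o['time_s'],o['ee_pos'],np.degrees(o['eef_rot']))
c=cam('wrist'); pickle.dump(c,open('v2.pkl','wb')); save(c,'w5.png')
```

```text
11.125 [ 0.71616347 -0.0113201   0.27035361] [ 1.79965326e+02 -1.20395203e-01  1.28415559e+01]
```

View pics/w5.png

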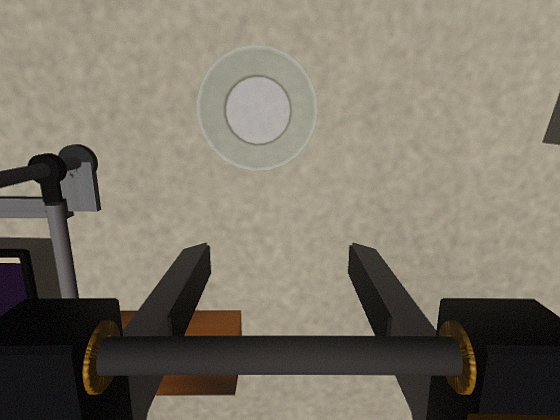

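The oblique view shows the collar at (47,168), the pointer from about (50,180) to (54,200), and the bar from (57,203) to (68,290).

Run:
```python
from h import *
import pickle
c=pickle.load(open('v2.pkl','rb')); v=pickle.load(open('v1.pkl','rb'))
g=c['img'].max(2).astype(int)
for r in list(range(178,206,2))+[215,230,245,260,275]: print(r,g[r,36:80].tolist())
gv=v['img'].max(2).astype(int)
for x in(70,120,180,260,300,330,350,356,362,368,374): print(x,gv[98:126,x].tolist())
print(gv[111,50:70].tolist(),gv[113,352:372].tolist())
```

```text
178 [27, 32, 26, 19, 21, 27, 19, 21, 25, 18, 22, 21, 22, 22, 19, 21, 21, 19, 14, 27, 17, 18, 15, 8, 16, 24, 6, 29, 81, 114, 113, 112, 101, 111, 110, 102, 92, 104, 107, 110, 110, 97, 104, 106]
180 [0, 11, 18, 24, 22, 20, 14, 21, 17, 17, 22, 20, 20, 24, 21, 18, 24, 22, 18, 18, 17, 9, 10, 15, 28, 70, 82, 121, 116, 103, 109, 109, 106, 107, 105, 108, 105, 106, 106, 108, 107, 108, 113, 116]
182 [128, 86, 28, 9, 10, 14, 22, 16, 20, 17, 20, 26, 22, 22, 19, 16, 21, 20, 16, 17, 20, 9, 12, 27, 132, 115, 110, 113, 112, 110, 110, 111, 106, 111, 104, 106, 110, 103, 101, 111, 105, 103, 109, 115]
184 [172, 175, 183, 166, 55, 13, 10, 22, 20, 11, 27, 19, 22, 24, 25, 18, 12, 21, 23, 28, 20, 16, 14, 10, 80, 113, 107, 105, 110, 114, 109, 109, 108, 107, 107, 108, 105, 106, 104, 111, 111, 111, 108, 110]
186 [170, 172, 171, 185, 93, 27, 11, 20, 25, 17, 21, 24, 21, 19, 18, 14, 18, 20, 23, 16, 21, 5, 9, 11, 45, 122, 109, 110, 104, 111, 107, 113, 112, 105, 105, 106, 109, 109, 102, 109, 109, 108, 110, 110]
188 [166, 170, 169, 176, 119, 35, 10, 20, 24, 20, 18, 19, 17, 17, 18, 20, 19, 20, 22, 17, 21, 21, 16, 1, 1
[... 3681 characters left out ...]
, 143, 139, 148, 117, 101, 111, 124, 128, 129, 133, 139, 126, 128, 120, 112, 91, 73, 107, 144, 136, 136, 132, 136, 171]
362 [141, 141, 136, 141, 139, 144, 149, 122, 70, 48, 52, 50, 44, 44, 51, 54, 52, 51, 53, 50, 49, 88, 144, 134, 134, 132, 134, 167]
368 [139, 144, 141, 141, 143, 143, 144, 115, 60, 41, 49, 48, 51, 50, 52, 48, 54, 45, 49, 51, 40, 87, 143, 131, 131, 138, 118, 74]
374 [128, 140, 141, 132, 140, 140, 142, 114, 57, 46, 57, 49, 49, 47, 54, 56, 53, 49, 46, 48, 39, 99, 143, 137, 131, 134, 133, 91]
[180, 183, 181, 186, 177, 178, 181, 178, 169, 131, 127, 121, 121, 125, 125, 122, 128, 130, 125, 126] [126, 126, 131, 132, 126, 135, 126, 135, 99, 36, 54, 56, 47, 48, 47, 54, 48, 53, 53, 50]
```

Run:
```python
from h import *
import pickle
c=pickle.load(open('v2.pkl','rb')); g=c['img'].max(2).astype(float)
def un(p): return cv2.undistortPoints(np.array(p,float).reshape(-1,1,2),c['K'],c['D'],P=c['K']).reshape(-1,2)
def edge(r,lo,hi,sign):  # strongest gradient, subpixel
    d=sign*np.diff(g[r,lo:hi]); k=d.argmax(); w=np.clip(d[max(k-1,0):k+2],0,None); return lo+.5+(w*np.arange(max(k-1,0),max(k-1,0)+len(w))).sum()/w.sum()
B=np.array([[(edge(r,45+(r-230)//6,55+(r-230)//6,(-1 if r<236 else 1))+edge(r,60,80,1))/2,r] for r in list(range(224,234))+list(range(244,290))])
P=np.array([[(edge(r,37,46,-1)+edge(r,56,64,1))/2,r] for r in range(184,198)])
Bu,Pu=un(B),un(P); f=np.polyfit(Bu[:,1],Bu[:,0],1); res=Bu[:,0]-np.polyval(f,Bu[:,1])
print('bar resid',res.std(),res[:10].mean().round(2),'pointer off px',(Pu[:,0]-np.polyval(f,Pu[:,1])).round(2))
q=proj(c,[[.729,.136,.037],[.729,.136,.038]]);print(q)
# two-view heights via plane fitted: bar plane from v1 axis at z .036
v=pickle.load(open('v1.pkl','rb')); b=onz(v,[[60,111.5],[360.5,113]],.037); print('bar len at z=.037',np.linalg.norm(b[0]-b[1]),b.round(4))
u=(b[1]-b[0]);u/=np.linalg.norm(u);n=np.array([-u[1],u[0],0])
for X in (B[-1],B[20],B[0],P[6]):
    o,d=rays(c,[X]); l=((b[0]-o)@n)/(d[0]@n); Q=o+d[0]*l; print(Q.round(4))
```

```text
bar resid 0.12088745489736717 -0.12 pointer off px [-0.84 -0.79 -0.87 -0.94 -0.93 -0.87 -0.77 -0.8  -0.92 -0.86 -0.89 -0.9
 -0.78 -1.03]
[[ 43.23116492 166.42012233]
 [ 42.13912445 166.65034543]]
bar len at z=.037 0.22864664347528274 [[0.4855 0.0786 0.037 ]
 [0.7085 0.1288 0.037 ]]
[0.6505 0.1158 0.0368]
[0.6745 0.1212 0.0367]
[0.6943 0.1256 0.0368]
[0.7157 0.1304 0.0377]
```

The pointer is about 0.85 px (0.8 mm) above the bar's line, and the side view agrees. I'll regrip the wedge and push it 2.5 mm further.

servo_tool(motion=[[0.2,0,0,3,8],[0.2,0,0,7,18],[0.2,-2,1,7,28],[0.2,-4,2,7,38],[0.2,-6,3,7,48],[0.2,-8,3.7,7,58],[0.2,-10.11,3.7,7,68],[0.2,-10.11,3.7,7,78],[0.2,-10.11,3.7,7,88],[0.2,-10.11,3.7,7,90],[0.2,-10.11,3.7,7,90],[0.2,-10.11,3.7,3,90],[0.2,-10.11,3.7,-1,90],[0.2,-10.11,3.7,-4,90],[0.2,-10.11,3.7,-6,90],[0.2,-10.11,3.7,-6,90],[0.2,-10.11,3.7,-6,90]])

```text
time_s: 13.3
ee_pos: [0.6153, 0.0257, 0.2099]
eef_rot: [3.14, 0.0, 1.794]
force: [1.5, -0.4, 0.8]
grip_width: 0.0751
grip_force: 0.0
```

servo_tool(motion=[[0.7,0,0,0,0],[0.7,0,0,0,0],[0.7,0,0,0,0],[0.7,0,0,0,0],[0.7,0,0,0,0],[0.7,0,0,0,0],[0.7,-0.03,0.12,0,0],[0.7,-0.06,0.25,0,0],[0.7,-0.06,0.25,0,0],[0.7,-0.06,0.25,0,0],[0.7,-0.06,0.25,0,0]])

```text
time_s: 14.68
ee_pos: [0.6145, 0.0277, 0.2087]
eef_rot: [3.141, 0.001, 1.794]
force: [1.4, -6.1, -0.5]
grip_width: 0.0358
grip_force: 40.0
```

servo_tool(motion=[[0.2,0,0,0,0],[0.2,0,0,0,0],[0.2,0,0,0,0],[0.2,0,0,0,0],[0.2,0,0,3,0],[0.2,0,0,7,0],[0.2,0,0,13,0],[0.2,1,-1,13,-10],[0.2,3,-2.5,13,-20],[0.2,5,-4,13,-30],[0.2,8,-4,13,-40],[0.2,10,-4,13,-50],[0.2,10,-4,13,-60],[0.2,10,-4,13,-70],[0.2,10,-4,11,-80],[0.2,10,-4,8,-90],[0.2,10,-4,6,-90],[0.2,10,-4,6,-90],[0.2,10,-4,6,-90]])

```text
time_s: 17.05
ee_pos: [0.7146, -0.0118, 0.2699]
eef_rot: [3.141, -0.002, 0.226]
force: [0.4, -0.1, -0.3]
grip_width: 0.0751
grip_force: 0.0
```

Run:
```python
from h import *
o=ctrl.get_obs(); print(o['time_s'],o['ee_pos'],o['force'])
c=cam('wrist'); save(c,'w6.png'); g=c['img'].max(2).astype(float)
for r in (186,190,194,230,245,260,275): print(r,g[r,36:80].astype(int).tolist())
def un(p): return cv2.undistortPoints(np.array(p,float).reshape(-1,1,2),c['K'],c['D'],P=c['K']).reshape(-1,2)
def edge(r,lo,hi,sign):
    d=sign*np.diff(g[r,lo:hi]); k=d.argmax(); w=np.clip(d[max(k-1,0):k+2],0,None); return lo+.5+(w*np.arange(max(k-1,0),max(k-1,0)+len(w))).sum()/w.sum()
B=np.array([[(edge(r,45+(r-230)//6,55+(r-230)//6,(-1 if r<236 else 1))+edge(r,60,80,1))/2,r] for r in list(range(224,234))+list(range(244,290))])
P=np.array([[(edge(r,37,46,-1)+edge(r,56,64,1))/2,r] for r in range(184,198)])
Bu,Pu=un(B),un(P); f=np.polyfit(Bu[:,1],Bu[:,0],1); res=Bu[:,0]-np.polyval(f,Bu[:,1])
print('bar resid',res.std(),'pointer off px',(Pu[:,0]-np.polyval(f,Pu[:,1])).round(2))
t=cam('top'); b=cv2.resize(t['img'],(560,420)); cv2.imwrite('pics/fin.png',np.vstack([c['img'][140:310,:],b])[:,:,::-1])
```

```text
17.05 [ 0.71459905 -0.01175601  0.2699008 ] [ 0.39893762 -0.13509786 -0.26613607]
186 [166, 165, 174, 161, 57, 15, 14, 13, 16, 14, 20, 10, 22, 14, 18, 29, 23, 14, 21, 22, 24, 13, 8, 15, 76, 120, 108, 112, 111, 111, 106, 111, 111, 111, 107, 112, 107, 105, 105, 102, 110, 108, 112, 109]
190 [166, 159, 158, 163, 105, 34, 17, 16, 14, 19, 19, 22, 20, 22, 24, 22, 19, 21, 23, 23, 19, 16, 11, 5, 26, 122, 110, 110, 107, 112, 109, 107, 113, 108, 105, 106, 112, 108, 105, 107, 108, 111, 107, 109]
194 [21, 20, 13, 15, 25, 17, 14, 18, 16, 14, 23, 22, 24, 17, 23, 17, 20, 18, 25, 26, 20, 25, 13, 17, 10, 56, 115, 114, 104, 112, 113, 115, 113, 117, 104, 108, 105, 106, 106, 98, 104, 106, 106, 112]
230 [159, 157, 155, 162, 163, 167, 168, 162, 158, 155, 160, 149, 122, 106, 102, 106, 114, 111, 111, 112, 107, 104, 94, 93, 83, 73, 68, 58, 47, 33, 17, 88, 166, 167, 162, 161, 154, 167, 156, 162, 161, 164, 161, 165]
245 [51, 54, 53, 48, 49, 53, 50, 53, 46, 55, 54, 57, 50, 55, 44, 81, 113, 107, 109, 106, 109, 111, 107, 98, 98, 91, 85, 80, 73, 60, 40, 42, 26, 54, 161, 173, 164, 165, 171, 161, 164, 167, 171, 164]
260 [55, 52, 48, 56, 50, 50, 45, 54, 50, 53, 53, 52, 53, 55, 49, 49, 47, 56, 92, 108, 107, 105, 109, 105, 114, 103, 100, 98, 88, 83, 70, 69, 52, 46, 30, 12, 163, 179, 165, 165, 164, 160, 164, 163]
275 [48, 49, 51, 52, 51, 51, 50, 58, 50, 54, 49, 51, 51, 52, 55, 51, 47, 49, 45, 43, 75, 115, 116, 105, 106, 108, 110, 104, 106, 97, 97, 82, 78, 71, 57, 49, 35, 12, 111, 156, 164, 162, 162, 170]
bar resid 0.11322285736036916 pointer off px [-0.33 -0.32 -0.1  -0.03 -0.14 -0.11 -0.28 -0.34 -0.14 -0.11 -0.33 -0.49
  0.18 -0.83]
```

View pics/fin.png

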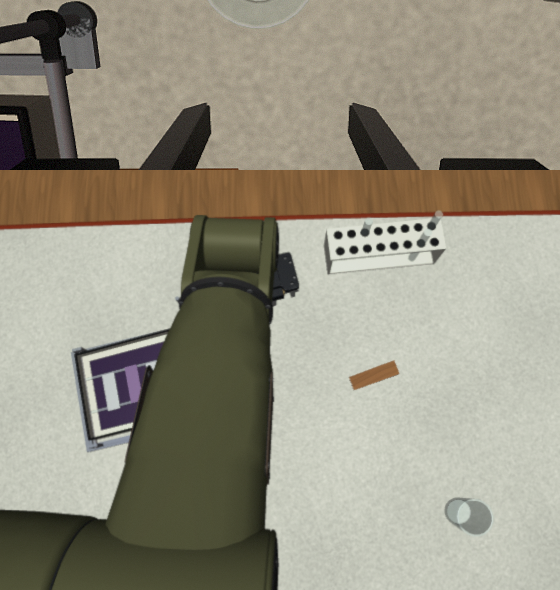

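The bar is level with the pointer to about 0.2 mm. The small wedge hasn't moved, and the gripper is clear of everything.

```bash
python3 -c "
from station import ctrl
print(ctrl.hand_in())"
```

```text
the job is handed in; nothing more can be done
None
```

I slid the large wedge under the bar and left it there. The bar sits within about 0.2 mm of the pointer's height by the wrist camera, the small wedge is where it was, and I handed the job in at about 17 s (no verdict was returned).

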